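Close up the load-cell unit: drawer home, snap cap on

ROBOT

A 6-joint arm with a two-finger parallel gripper is mounted at the origin on the work surface. World frame = base frame: x ahead of the robot, y to its left, z up, the work surface at z = 0. Lengths are in m, angles in rad, forces in N, time in s.
With the tool pointing down it reaches from about 0.35 to 0.775 m from the base axis. Payload 5.5 kg.
Tool frame: the origin (TCP) lies at the very end of the fingers, on their centre line; the grasp point (between the pads) lies 19 mm behind it; x points along the fingers, y is the direction in which the jaws open and shut, and the axes are right-handed (so a half turn about x gives the same grasp; the last joint's range is limited). The gripper opens to 85 mm and grips with 20 to 120 N. Pads are 22 mm wide; open, the fingers measure 114 mm over their backs; the gripper's body (76 mm by 85 mm) begins 54 mm behind the grasp point. The pads swing forward as they close: fully open they stand 13 mm farther back than shut.
Start: joints at [1.156, 0.313, 0.046, 1.304, 0, 1.431], TCP at [0.156, 0.553, 0.193] pointing down, gripper open.
Joint ranges: [-2.76, 2.76], [-0.86, 1.69], [-1.03, 1.26], [-2.2, 2.34], [-1.47, 1.5], [-3.14, 3.14]. Speed limits (rad/s): [2.57, 2.57, 3.14, 3.14, 3.14, 3.14].

INTERFACE

Orientations are given as a unit quaternion [w, x, y, z].
In Python, from workcell import readout, cams, env, finder gives the robot as it stands.
- The arm moves only by the tool drive_tool, never from a script. Its argument "moves" is a list that holds one entry, the list of rows, each a list of 7 numbers: the shift along the tool's x, y, z in m, then the turn, a rotation vector about the tool's x, y, z in rad, then the closure in counts, from 0 (fully open) to 255 (shut). A call has exactly 5 rows; each row is the pose to reach, as a shift and turn from the pose measured when the call began, along the tool's axes at that moment; what a row does not reach only later rows make up. A row lasts 1/8 s, in which the tool goes at most 62.5 mm and 10.7 degrees, less where a joint would pass 70% of its speed; a pose out of reach is approached as far as the arm can. A call with a gripper value outside its range is refused whole. The fingers move at their own pace and stop on an object; "squeeze" is the grip in N (left out, the last holds). Time passes only in rows, so rows that repeat a pose let the fingers close, or fill a call up. It gives the time, the measured TCP pose, the force and the opening at its end, in the units of the state.
- readout.get_state(): the state, without advancing time (a new reading comes with each control period).
- cams.read_camera(name): name is "side" or "top"; returns the picture (480x640x3 uint8, blue, green, red); there is no depth.
- cams.camera_params(name): a dict with "mtx" (3x3 intrinsics, pixels), "R" (3x3) and "t" (3): a world point X has camera coordinates R X + t. Camera axes: x right, y down, z forward; pixel columns grow to the right and rows downward; lengths in m; the calibration is good to about 2 mm. A picture is of the moment at which its call begins. camera_params takes no time and is no camera call.
- env.hand_in(): hands the job in, once; it reports no verdict.
Trained networks look in the newest picture that a camera, given by its name, has taken for a name from the list of things; names that differ only in an ending like _2 or _b are one class to them, and where a whole thing is asked for, a point or a joint stands for the part that bears it (a point fixed in the world has none). Each returns a list of dicts, best first, with "conf" (0 to 1); they miss things now and then, are a little off and sometimes report something else, mostly with a low value. They report only what shows in the picture. A call takes as long as a camera call. They do not tell look-alikes from the thing itself.
- finder.regions_of(camera, name): "pixels" (480x640 bool, what is visible of it) and "point" ([column, row] in pixels, amid what is visible of it).
The state is a dict: "clock": time; "joint_pos": joint angles; "qvel": joint speeds; "tau": joint torques, N m; "tcp_pos": TCP position; "orientation": TCP orientation; "wrist_force": force on the tool from outside, world axes, zero at the start; "ft_torque": the same for the moment, N m; "finger_gap": finger opening in m.
Only numpy, scipy, OpenCV 4.12 (cv2) and the standard library are available. Lean on these libraries where they do the work, as an engineer would, in place of code of your own. Each camera call takes 0.05 s, during which the arm holds its last target.

TASK

Close up the grey load-cell unit: first push its open blue-fronted drawer fully home until it seats at its catch, then take the orange snap cap from the black mat and press it, open end down, onto the steel stud on top of the unit until it clicks, and keep pressing after the click so that it sits flush on the ring below the stud. Finish while still holding the cap and pressing it down firmly (about 10 N or more): do not let go, and leave the spacer, the bushing and the weight where they stand.

Things in the scene. Friction and masses are not known exactly. Their poses are not given: they have to be found in the camera images.
- unit: Load-cell unit, fixed to the bench: grey metal box 140 x 140 x 90 mm high. Origin: centre of its underside; x points from the drawer side to the rear, y to the left side, z up. The drawer's front is on its -x side; the stud stands on its top, 10 mm towards +x from the centre.
- drawer (a joint): Opening of the drawer in the unit, in m: 0 fully home, up to 0.06 open; it slides out towards the unit's -x. It starts 0.03 to 0.05 open. Drawer with 0.5 kg mass and about 1 N of friction; a spring catch resists with about 3 to 5 N between 0.013 and 0.006, then pulls it home from there and keeps it.
- drawer_front (a point): Centre of the drawer's flat blue front face (130 mm wide, 48 mm high, 8 mm thick, no handle, dark look-only recess painted in it); moves with the drawer. It faces the unit's -x. 56 mm above the bench; the front's top edge is 24 mm above this point, the unit's top 34 mm above it.
- cap: Loose orange plastic snap cap, a round cup standing open end down: 40 mm outer diameter, 37 mm high, 45 g nominal. Closed flat top. Origin: centre of the open lower rim; z points to its closed top. Inside: mouth 33 mm wide for 3 mm, then a lip of 28 mm bore and 5 mm height, above it a 34 mm bore to a depth of 33 mm.
- seat: Fixed steel ring (40 mm diameter, 6 mm thick) at the foot of the stud, on a 34 mm diameter dark boss; the pressed cap's rim rests on it. Origin: centre of its underside, 16 mm above the unit's top. Fixed to the unit.
- seat_top (a point): Centre of the ring's upper face, 112 mm above the bench, on the stud's axis; z up. The pressed cap's origin ends here. Set down loosely, the cap rests on the stud's balls with its rim about 16 mm above this point; about 8 to 15 N down pushes it past them with a click at a rim height of 11 to 6 mm; then the resistance drops, the balls draw it most of the way down and further pressing takes it home to 0.
- stud: Fixed upright steel stud on the unit. Origin: on its axis at the ring's upper face (same as seat_top). 24 mm diameter for 21 mm, then a cone tapering to 8 mm at its tip, 31 mm above the ring. Four sprung brass balls stand out of it 14 mm above the ring (33 mm across); they give way under the cap's lip.
- mat: Flat black rubber mat fixed to the bench, 160 (x) x 290 (y) x 4 mm. Origin: centre of its underside. The cap, the spacer and the bushing stand on it in a row along its y axis about 95 mm apart, in any order.
- spacer: Loose aluminium ring on the mat, 44 mm outer and 29 mm inner diameter, 20 mm high; origin: centre of its underside. Leave alone.
- bushing: Loose brass flanged bushing on the mat: flange 42 mm diameter x 8 mm, neck 28 mm diameter, 32 mm high in all; origin: centre of its underside. Leave alone.
- weight: Loose dark steel calibration weight on the bench left of the unit, 52 mm diameter, 50 mm high, 0.8 kg; origin: centre of its underside. Leave alone.
Mind the look-alikes: they are no part of the job. What is shaped like the cap but red or turquoise is not meant. Of the things shaped like the unit, the grey one is meant.

How it is judged:
On the way, in this order (a step that is already met when the one before it is completed fails the run):
1. the drawer is pushed home and seated at its catch (value of joint drawer below 0.003 m), for 0.2 s.
2. the cap is snapped onto the stud, flush on the ring, and still pressed down (z of cap in the frame of seat_top between -0.003 and 0.002 m and horizontal distance between cap and seat_top below 0.004 m and angle between the z axis of cap and the z axis of unit, either way round below 0.1 rad and angle between cap's own z axis and vertical below 0.2 rad and contact force between cap and seat above 4 N and contact force between the fingers and cap above 1 N), for 0.3 s.
At the end, for the whole second after the job is handed in: Drawer home within 3 mm; cap on the stud with its rim within 2 mm of the ring's upper face, within 4 mm of the stud's axis and straight within 0.1 rad; the robot still holds or touches the cap (over 1 N) and presses it onto the ring with more than 4 N (all of step 2 and value of joint drawer below 0.003 m); the arm keeps its last pose, push and grip.
It fails at once if the spacer is shoved or tipped (distance of spacer from where it was at the start of the episode above 0.03 m or angle between spacer's own z axis and vertical above 0.5 rad).
It fails at once if the bushing is shoved or tipped (distance of bushing from where it was at the start of the episode above 0.03 m or angle between bushing's own z axis and vertical above 0.5 rad).
It fails at once if the weight is shoved or tipped (distance of weight from where it was at the start of the episode above 0.03 m or angle between weight's own z axis and vertical above 0.5 rad).
It also fails if it takes over 62 s, if anything falls off the work surface, if the arm or the gripper's body presses on something with over 40 N, if the wrist force passes 120 N, or if a joint passes its speed limit or range.

## Working session

There is one attempt and no reset: what is moved stays moved. The work goes in short steps, Python scripts to look and compute and a tool call to move; the robot and the scene stay as the last step left them, time stands still between calls to the robot, and variables do not carry over. Pictures are saved under pics/ and viewed, and the job is handed in when it is done.

Besides the shell and the picture viewer there is one more tool, called after ">>>" by a JSON object that holds its "method" and its "body". drive_tool: Moves the arm, as the interface text tells. Its arguments: {"type":"object","properties":{"moves":{"type":"array"},"squeeze":{"type":"number"}},"required":["moves"]}

```bash
ls; mkdir -p pics
python3 - <<'E'
from workcell import readout,cams,env,finder
import cv2,numpy as np
print(readout.get_state())
for n in ("side","top"):
    im=cams.read_camera(n); cv2.imwrite(f"pics/{n}0.png",im)
    p=cams.camera_params(n); print(n,p, -p["R"].T@p["t"])
E
```

```text
pics
{'clock': 0.0, 'joint_pos': array([1.15635228e+00, 3.13962268e-01, 4.49762867e-02, 1.30362602e+00,
       9.74482865e-06, 1.43118780e+00]), 'qvel': array([ 0.00137849,  0.0010049 ,  0.00057428,  0.00056867, -0.00185112,
       -0.00021079]), 'tau': array([-7.96484946e-04, -4.80628824e+01,  2.98532975e+01,  1.94621732e-02,
       -4.47586426e-04, -1.67383590e-06]), 'tcp_pos': array([0.15581822, 0.55286925, 0.19172955]), 'orientation': array([ 0.70026173,  0.09624694,  0.7006195 , -0.09747999]), 'wrist_force': array([ 0.63766952, -0.43586581, -0.26901317]), 'ft_torque': array([ 0.0332367 ,  0.02290645, -0.02528725]), 'finger_gap': 0.08535067350517067}
side {'mtx': array([[622.07043492,   0.        , 319.64343365],
       [  0.        , 622.07043492, 238.21790529],
       [  0.        ,   0.        ,   1.        ]]), 'R': array([[ 0.88292433, -0.4694437 , -0.00819953],
       [-0.25449481, -0.46382914, -0.84858407],
       [ 0.39455926,  0.75132226, -0.52899702]]), 't': array([-0.57444307,  0.22852416,  1.16608406])} [ 0.10525871 -1.03977743  0.80606679]
top {'mtx': array([[483.11790114,   0.        , 316.05765766],
       [  0.        , 483.11790114, 239.11697532],
       [  0.        ,   0.        ,   1.        ]]), 'R': array([[-0.00939864, -0.99975222,  0.02017844],
       [-0.99668741,  0.0077358 , -0.080959  ],
       [ 0.08078284, -0.0208725 , -0.99651316]]), 't': array([-0.05085252,  0.66625313,  1.0822959 ])} [ 0.57613723 -0.0334037   1.13348741]
```

View pics/side0.png

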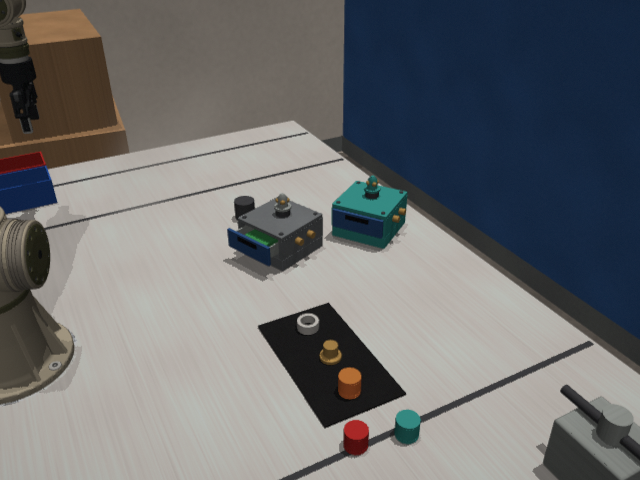

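View pics/top0.png

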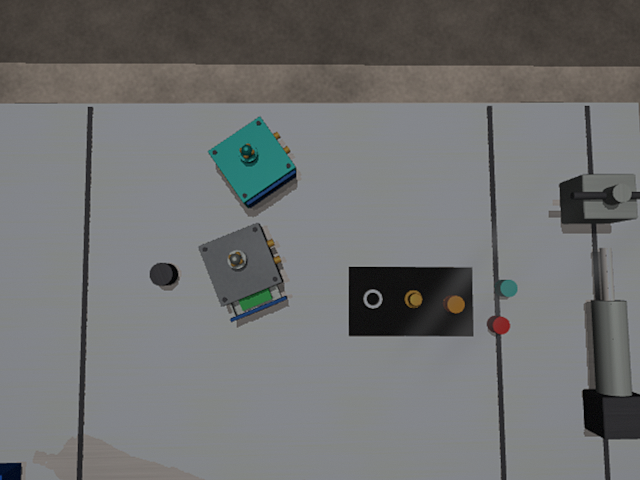

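The side view shows the grey unit near (275,235) with its drawer open, the cap at (349,383), and the red and turquoise look-alikes at (356,437) and (407,426). The top view has the unit at (243,262) and the cap at (455,304). Next I'll get the regions.

```bash
cat > h.py <<'E'
import numpy as np,cv2
from workcell import readout,cams,env,finder
P={n:cams.camera_params(n) for n in("side","top")}
def proj(n,X):
    p=P[n];c=np.atleast_2d(X)@p["R"].T+p["t"];u=c@p["mtx"].T;return u[:,:2]/u[:,2:]
def ray(n,uv,z):
    p=P[n];o=-p["R"].T@p["t"];d=p["R"].T@np.linalg.solve(p["mtx"],[uv[0],uv[1],1]);return o+d*(z-o[2])/d[2]
def hullmask(n,X,s=4):
    m=np.zeros((480*s,640*s),np.uint8)
    q=(proj(n,X)*s+s/2-.5).round().astype(np.int32)
    cv2.fillConvexPoly(m,cv2.convexHull(q),255)
    return m
def cyl(x,y,z0,z1,r):
    a=np.linspace(0,2*np.pi,48,endpoint=False)
    return np.array([[x+r*np.cos(t),y+r*np.sin(t),z] for z in(z0,z1) for t in a])
E
python3 - <<'E'
from h import *
out={}
for n in("side","top"):
    im=cams.read_camera(n); vis=im.copy()
    for k in("cap","unit","drawer_front","seat","stud","spacer","bushing","weight","mat"):
        for i,r in enumerate(finder.regions_of(n,k)):
            m=r["pixels"]; b,g,rr=im[m].mean(0)
            ys,xs=np.nonzero(m)
            print(n,k,round(r["conf"],2),np.round(r["point"],1),m.sum(),(xs.min(),xs.max(),ys.min(),ys.max()),"bgr",int(b),int(g),int(rr))
            out[f"{n}_{k}_{i}"]=m
    out[n]=im
np.savez_compressed("m.npz",**out)
E
```

```text
side cap 0.82 [349.4 384.4] 647 (np.int64(338), np.int64(360), np.int64(368), np.int64(399)) bgr 36 75 132
side cap 0.68 [407.1 426.8] 725 (np.int64(394), np.int64(419), np.int64(411), np.int64(443)) bgr 92 98 38
side unit 0.69 [367.  213.6] 4052 (np.int64(331), np.int64(406), np.int64(176), np.int64(248)) bgr 82 82 38
side unit 0.64 [277.4 231.9] 4788 (np.int64(227), np.int64(322), np.int64(193), np.int64(270)) bgr 68 67 62
side drawer_front 0.98 [362.6 220.9] 964 (np.int64(332), np.int64(382), np.int64(210), np.int64(238)) bgr 55 35 19
side drawer_front 0.61 [256.2 242.8] 1266 (np.int64(227), np.int64(278), np.int64(227), np.int64(265)) bgr 55 50 30
side seat 0.65 [280.5 208.7] 101 (np.int64(274), np.int64(290), np.int64(204), np.int64(212)) bgr 81 84 82
side seat 0.65 [373.  189.9] 68 (np.int64(365), np.int64(379), np.int64(187), np.int64(193)) bgr 77 82 30
side stud 0.61 [369.3 180.1] 83 (np.int64(368), np.int64(376), np.int64(176), np.int64(189)) bgr 71 79 35
side spacer 0.65 [305.6 323.5] 397 (np.int64(297), np.int64(318), np.int64(313), np.int64(334)) bgr 103 107 110
side spac
[... 1022 characters left out ...]
6), np.int64(171), np.int64(207)) bgr 57 36 22
top drawer_front 0.66 [256.3 300.4] 997 (np.int64(231), np.int64(287), np.int64(284), np.int64(321)) bgr 77 88 57
top stud 0.69 [247.9 146.7] 123 (np.int64(242), np.int64(253), np.int64(145), np.int64(158)) bgr 54 61 23
top spacer 0.53 [381.1 298.7] 189 (np.int64(363), np.int64(382), np.int64(290), np.int64(308)) bgr 120 118 116
top bushing 0.68 [409.8 298.4] 259 (np.int64(405), np.int64(422), np.int64(291), np.int64(308)) bgr 37 82 106
top weight 0.6 [164.  272.5] 560 (np.int64(150), np.int64(178), np.int64(263), np.int64(286)) bgr 45 44 44
top mat 0.59 [405.5 302.1] 7960 (np.int64(348), np.int64(473), np.int64(266), np.int64(337)) bgr 27 27 27
```

Run:
```python
from h import *
d=np.load("m.npz")
def crop(n,x,y,w,h,s): return cv2.resize(d[n][y:y+h,x:x+w],None,fx=s,fy=s,interpolation=cv2.INTER_CUBIC)
a=crop("top",190,215,110,115,5); cv2.imwrite("pics/ct.png",a)
a=crop("side",220,185,110,90,7); cv2.imwrite("pics/cs.png",a)
# cap colour fit
from scipy.optimize import minimize
tg={}
for n,k in(("side",(330,360,40,50)),("top",(435,288,40,32))):
    hsv=cv2.cvtColor(d[n],cv2.COLOR_BGR2HSV); x,y,w,h=k
    m=np.zeros((480,640),np.uint8); m[y:y+h,x:x+w]=(cv2.inRange(hsv,(4,90,40),(22,255,255)))[y:y+h,x:x+w]
    print(n,(m>0).sum(), np.argwhere(m>0).mean(0)[::-1]); tg[n]=m
def iou(p,cams_=("side","top")):
    c=0
    for n in cams_:
        a=cv2.resize(hullmask(n,cyl(p[0],p[1],.004,.041,.02)),(640,480),interpolation=cv2.INTER_AREA)/255.
        b=tg[n]/255.; c+=np.abs(a-b).sum()/b.sum()
    return c
x0=ray("top",(455,304),.035)[:2]
for cs in(("side","top"),("side",),("top",)):
    r=minimize(iou,x0,args=(cs,),method="Nelder-Mead",options=dict(initial_simplex=[x0,x0+[.01,0],x0+[0,.01]]));print(cs,r.x,r.fun)
```

```text
side 732 [348.44398907 381.39480874]
top 295 [454.50847458 304.00677966]
('side', 'top') [ 0.51354172 -0.37013791] 0.322401810960561
('side',) [ 0.51235156 -0.36962078] 0.09051216114861245
('top',) [ 0.5146178  -0.37078076] 0.16614157527417744
```

View pics/ct.png

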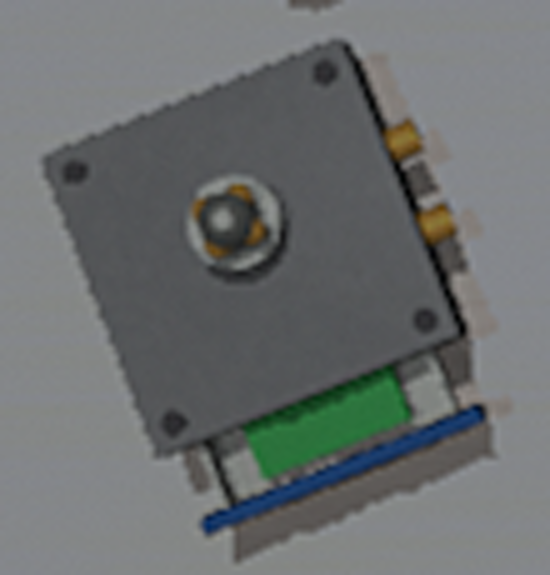

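View pics/cs.png

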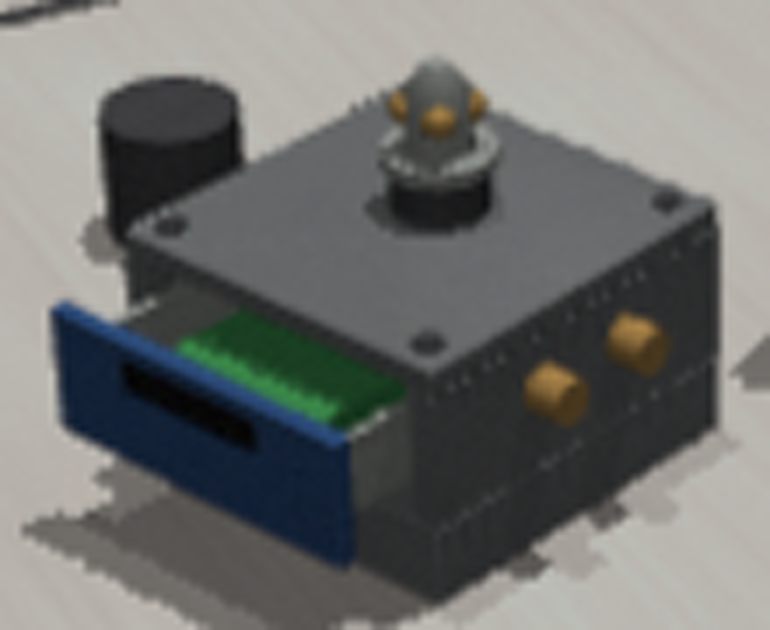

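```bash
cat > fit.py <<'E'
from h import *
from scipy.optimize import least_squares
T=lambda c:((c[0]+.5)/5-.5+190,(c[1]+.5)/5-.5+215)
S=lambda c:((c[0]+.5)/7-.5+220,(c[1]+.5)/7-.5+185)
# unit: robot -> unit -x faces drawer; local corners
obs=[("top",T((44,158)),(.07,.07,.09)),("top",T((345,40)),(.07,-.07,.09)),("top",T((465,335)),(-.07,-.07,.09)),("top",T((160,455)),(-.07,.07,.09)),
("side",S((128,235)),(-.07,.07,.09)),("side",S((432,375)),(-.07,-.07,.09)),("side",S((717,208)),(.07,-.07,.09)),("side",S((432,600)),(-.07,-.07,.0)),
("top",T((237,222)),(.01,0,.112)),("side",S((439,152)),(.01,0,.112)),("top",T((229,215)),(.01,0,.142)),("side",S((436,60)),(.01,0,.143)),
("side",S((55,303)),("d",.065,.08)),("side",S((350,445)),("d",-.065,.08)),("side",S((350,567)),("d",-.065,.032)),("side",S((65,428)),("d",.065,.032))]
def W(p,l):
    X=-.070-p[3]-.008 if l[0]=="d" else l[0]   # front face plane guess (8 mm thick, outside box)
    c,s=np.cos(p[2]),np.sin(p[2]);return np.array([p[0]+c*X-s*l[1],p[1]+s*X+c*l[1],l[2]])
def f(p,cs=("top","side")): return np.concatenate([proj(n,W(p,l))[0]-uv for n,uv,l in obs if n in cs])
r=least_squares(f,[.6,.15,-.35,.04]);print(r.x)
for o,e in zip(obs,f(r.x).reshape(-1,2)): print(o[0],o[2],e.round(1))
for cs in(("top",),("side",)):
    q=least_squares(f,r.x,args=(cs,)).x;print(cs,q,W(q,(.01,0,.112)))
print("stud",W(r.x,(.01,0,.112)),"front",W(r.x,("d",0,.056)))
E
python3 fit.py
```

```text
[0.6073291  0.10886181 0.36902886 0.02820455]
top (0.07, 0.07, 0.09) [-0.5  0. ]
top (0.07, -0.07, 0.09) [ 0.1 -0.1]
top (-0.07, -0.07, 0.09) [-0.4  1.1]
top (-0.07, 0.07, 0.09) [-0.5  1.5]
side (-0.07, 0.07, 0.09) [-0.1 -0.9]
side (-0.07, -0.07, 0.09) [ 0.3 -0.3]
side (0.07, -0.07, 0.09) [ 1.4 -0.8]
side (-0.07, -0.07, 0.0) [1.9 1.5]
top (0.01, 0, 0.112) [-0.1  0.7]
side (0.01, 0, 0.112) [ 1.1 -0.9]
top (0.01, 0, 0.142) [-0.6  1.6]
side (0.01, 0, 0.143) [1.  0.4]
side ('d', 0.065, 0.08) [ 0.4 -0. ]
side ('d', -0.065, 0.08) [-1.1 -0.3]
side ('d', -0.065, 0.032) [0.  0.6]
side ('d', 0.065, 0.032) [ 0.8 -0.1]
('top',) [0.60904793 0.10814415 0.37385482 0.02820455] [0.6183572  0.11179621 0.112     ]
('side',) [0.6050291  0.10937228 0.37762127 0.02604989] [0.61432454 0.11305938 0.112     ]
stud [0.61665588 0.1124689  0.112     ] front [0.50827444 0.07055278 0.056     ]
```

```bash
cat >> h.py <<'E'
from scipy.spatial.transform import Rotation as Ro
def tool():
    s=readout.get_state();q=s["orientation"];return s,Ro.from_quat([q[1],q[2],q[3],q[0]])
def want(pos,yaw_jaw):
    """move to pos, tool x down, tool y at yaw_jaw(mod pi) in world -> shift, rotvec in tool axes"""
    s,R=tool()
    best=None
    for a in(yaw_jaw,yaw_jaw+np.pi):
        y=np.array([np.cos(a),np.sin(a),0]);x=np.array([0,0,-1.]);G=Ro.from_matrix(np.c_[x,y,np.cross(x,y)])
        rv=(R.inv()*G).as_rotvec()
        if best is None or np.linalg.norm(rv)<np.linalg.norm(best): best=rv
    sh=R.inv().apply(np.array(pos)-s["tcp_pos"])
    print("tcp",s["tcp_pos"].round(4),"t",round(float(s["clock"]),2),"gap",round(s["finger_gap"],4),"F",s["wrist_force"].round(1),"q",s["joint_pos"].round(2))
    print("shift",sh.round(4),"rot",best.round(3)); return sh,best
E
python3 - <<'E'
from h import *
s,R=tool(); print(R.as_matrix().round(3))
yaw=.372
print("unit y"); want((.45,.048,.19),yaw+np.pi/2)
print("unit x"); want((.45,.048,.19),yaw)
print("cap"); want((.513,-.370,.1),0)
E
```

```text
[[ 0.     0.271  0.962]
 [ 0.     0.962 -0.271]
 [-1.     0.    -0.   ]]
unit y
tcp [0.1561 0.5535 0.1926] t 1.1 gap 0.0854 F [-0.4 -0.2  0.6] q [1.16 0.31 0.05 1.3  0.   1.43]
shift [ 0.0026 -0.4067  0.4201] rot [-0.647  0.    -0.   ]
unit x
tcp [0.1561 0.5535 0.1926] t 1.1 gap 0.0854 F [-0.4 -0.2  0.6] q [1.16 0.31 0.05 1.3  0.   1.43]
shift [ 0.0026 -0.4067  0.4201] rot [ 0.924 -0.    -0.   ]
cap
tcp [0.1561 0.5535 0.1926] t 1.1 gap 0.0854 F [-0.4 -0.2  0.6] q [1.16 0.31 0.05 1.3  0.   1.43]
shift [ 0.0925 -0.792   0.5942] rot [ 1.296 -0.    -0.   ]
```

>>> {"method": "drive_tool", "body": {"moves": [[[0, -0.04, 0.043, -0.13, 0, 0, 255], [0, -0.08, 0.086, -0.26, 0, 0, 255], [0, -0.12, 0.129, -0.39, 0, 0, 255], [0, -0.16, 0.172, -0.52, 0, 0, 255], [0, -0.2, 0.215, -0.647, 0, 0, 255]]], "squeeze": 60}}

```text
clock: 1.72
tcp_pos: [0.3095, 0.3011, 0.1929]
orientation: [0.695, -0.132, 0.694, 0.133]
wrist_force: [1.3, 0.3, -0.6]
finger_gap: 0.0001
```

```bash
python3 -c "
from h import *
want((.462,.052,.19),.372+np.pi/2)"
```

```text
tcp [0.3095 0.3011 0.1929] t 1.73 gap 0.0001 F [ 1.3  0.3 -0.6] q [ 0.59  0.04 -0.29  1.24 -0.    0.21]
shift [ 0.0029 -0.2878  0.0501] rot [ 0.005  0.001 -0.   ]
```

>>> {"method": "drive_tool", "body": {"moves": [[[0, -0.058, 0.01, 0, 0, 0, 255], [0, -0.116, 0.02, 0, 0, 0, 255], [0.01, -0.174, 0.03, 0, 0, 0, 255], [0.03, -0.232, 0.04, 0, 0, 0, 255], [0.06, -0.288, 0.05, 0.005, 0, 0, 255]]]}}

```text
clock: 2.35
tcp_pos: [0.4632, 0.0511, 0.1342]
orientation: [0.697, -0.131, 0.693, 0.13]
wrist_force: [0.7, 0.8, -0.2]
finger_gap: -0.0
```

```bash
python3 -c "
from h import *
want((.462,.052,.045),.372+np.pi/2)"
```

```text
tcp [0.4632 0.0511 0.1342] t 2.35 gap -0.0 F [ 0.7  0.8 -0.2] q [-0.06  0.13 -0.34  1.1   0.   -0.43]
shift [ 0.0892  0.0013 -0.0012] rot [-0.001  0.004  0.001]
```

>>> {"method": "drive_tool", "body": {"moves": [[[0.03, 0, 0, 0, 0, 0, 255], [0.06, 0, 0, 0, 0, 0, 255], [0.088, 0, 0, 0, 0, 0, 255], [0.088, 0, 0, 0, 0, 0, 255], [0.088, 0, 0.01, 0, 0, 0, 255]]]}}

```text
clock: 2.98
tcp_pos: [0.4733, 0.0549, 0.0472]
orientation: [0.697, -0.131, 0.693, 0.13]
wrist_force: [0.9, 0.3, 0.5]
finger_gap: 0.0001
```

```bash
python3 -c "
from h import *
want((.47,.055,.045),.372+np.pi/2)
a=cams.read_camera('side')[150:310,180:360];b=cams.read_camera('top')[200:360,170:350]
cv2.imwrite('pics/p1.png',cv2.resize(np.hstack([a,b]),None,fx=2.2,fy=2.2))"
```

```text
tcp [0.4733 0.0549 0.0472] t 2.98 gap 0.0001 F [0.9 0.3 0.5] q [-0.05  0.22 -0.46  0.89  0.   -0.42]
shift [ 0.0021  0.0013 -0.0031] rot [-0.001  0.005  0.001]
```

View pics/p1.png

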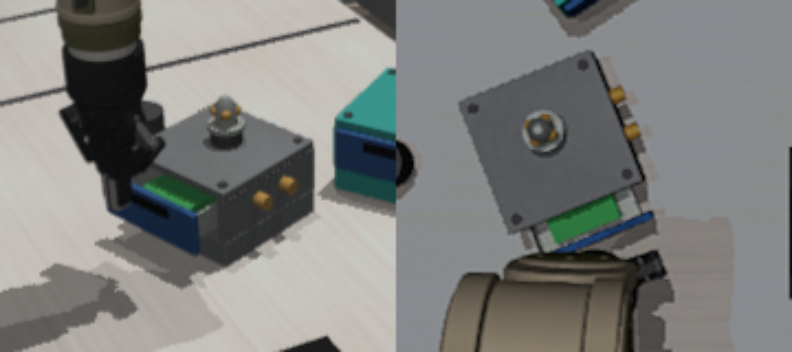

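The fingers are closed just in front of the drawer front, at about (125,200) in the left crop. I'll start pushing along tool z.

>>> {"method": "drive_tool", "body": {"moves": [[[0, 0, 0.008, 0, 0, 0, 255], [0, 0, 0.016, 0, 0, 0, 255], [0, 0, 0.024, 0, 0, 0, 255], [0, 0, 0.03, 0, 0, 0, 255], [0, 0, 0.036, 0, 0, 0, 255]]]}}

```text
clock: 3.7
tcp_pos: [0.5095, 0.0683, 0.048]
orientation: [0.698, -0.131, 0.692, 0.13]
wrist_force: [0.5, -0.2, -1.0]
finger_gap: -0.0
```

>>> {"method": "drive_tool", "body": {"moves": [[[0, 0, 0.003, 0, 0, 0, 255], [0, 0, 0.006, 0, 0, 0, 255], [0, 0, 0.009, 0, 0, 0, 255], [0, 0, 0.012, 0, 0, 0, 255], [0, 0, 0.014, 0, 0, 0, 255]]]}}

```text
clock: 4.32
tcp_pos: [0.5227, 0.0735, 0.0482]
orientation: [0.698, -0.131, 0.692, 0.13]
wrist_force: [0.1, -0.5, 0.2]
finger_gap: 0.0001
```

```bash
python3 -c "
from h import *
want((.47,.055,.045),.372+np.pi/2)
a=cams.read_camera('side')[150:310,180:360];b=cams.read_camera('top')[200:360,170:350]
cv2.imwrite('pics/p2.png',cv2.resize(np.hstack([a,b]),None,fx=2.2,fy=2.2))"
```

```text
tcp [0.5227 0.0735 0.0482] t 4.33 gap 0.0001 F [ 0.1 -0.5  0.2] q [-0.01  0.31 -0.33  0.92  0.   -0.38]
shift [ 0.0027  0.002  -0.0559] rot [-0.     0.008  0.003]
```

View pics/p2.png

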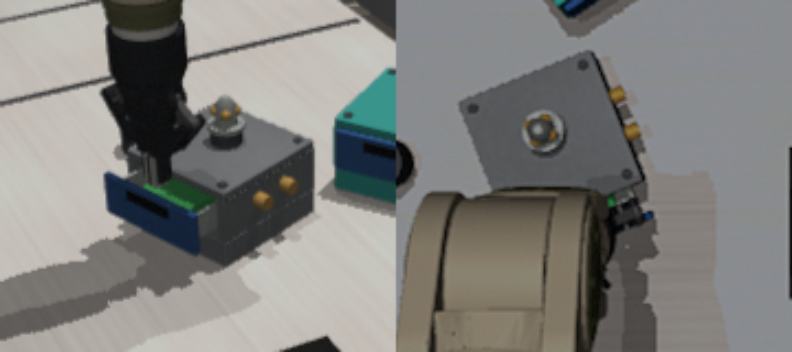

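```bash
python3 -c "
from h import *
s,_=tool()
a=cams.read_camera('side');b=cams.read_camera('top')
for n,im in(('side',a),('top',b)):
    for k in(0,.02,.04):
        u=proj(n,s['tcp_pos']+[0,0,k])[0];print(n,u);cv2.circle(im,tuple(int(v) for v in u.round()),0,(0,0,255),-1)
cv2.imwrite('pics/p3.png',np.hstack([cv2.resize(a[190:280,220:310],None,fx=4.4,fy=4.4,interpolation=2),cv2.resize(b[250:340,220:310],None,fx=4.4,fy=4.4,interpolation=2)]))"
```

```text
side [254.10032915 247.31532291]
side [253.52866585 239.79716969]
side [252.94824278 232.16381359]
top [258.42704725 302.86623187]
top [257.52317375 303.32904373]
top [256.58449342 303.80967779]
```

View pics/p3.png

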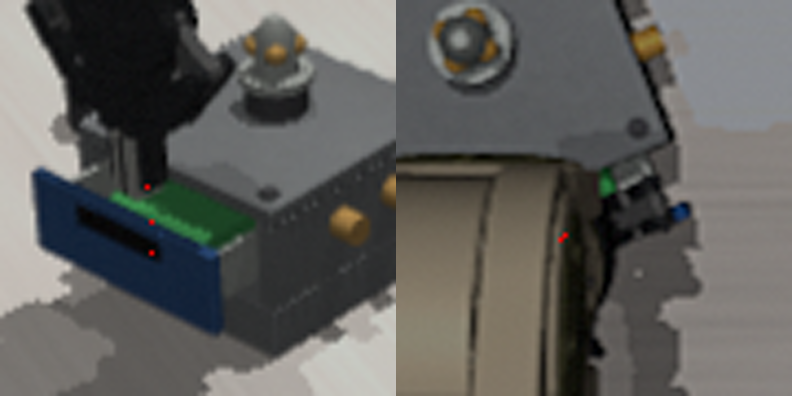

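```bash
python3 -c "
from h import *
print(proj('side',[[.1561,.5535,.1926],[.1561,.5535,.2326],[.4733,.0549,.0472],[.4733,.0549,.0872]]))
a=cv2.imread('pics/side0.png')[60:150,0:90];cv2.imwrite('pics/p4.png',cv2.resize(a,None,fx=6,fy=6,interpolation=2))
print(ray('top',(258.3,307.8),.08))
a=cams.read_camera('side')
for n in('side','top'):
  for r in finder.regions_of(n,'drawer_front'): print(n,r['conf'],r['point'])
"
```

```text
[[ 37.97912943 144.85803991]
 [ 33.92515801 129.67169029]
 [236.6249471  257.55299331]
 [235.17037414 242.19184132]]
[0.513801   0.07059593 0.08      ]
side 0.97 [359.8, 220.8]
side 0.73 [255.5, 245.2]
top 0.69 [268.9, 187.9]
top 0.41 [273.1, 288.6]
```

View pics/p4.png

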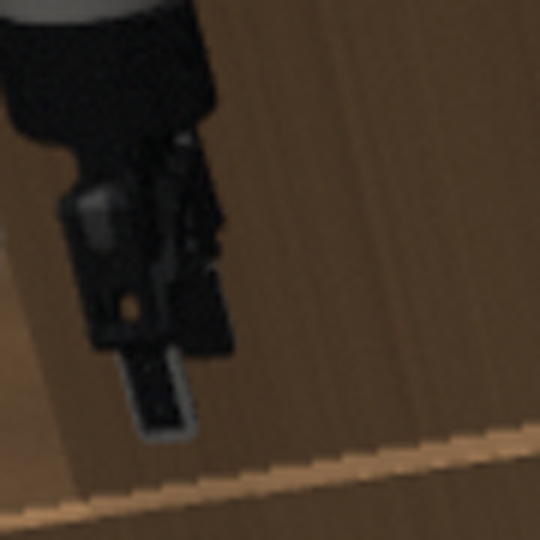

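The picture contradicts the readout. In the side view the fingertips end at about (253,233), roughly 40 mm above the reported TCP. They passed over the drawer front without touching it, and the front still sits at (228,228). I'll back out and measure this offset.

>>> {"method": "drive_tool", "body": {"moves": [[[0, 0, -0.02, 0, 0, 0, 255], [0, 0, -0.04, 0, 0, 0, 255], [0, 0, -0.06, 0, 0, 0, 255], [0, 0, -0.08, 0, 0, 0, 255], [0, 0, -0.09, 0, 0, 0, 255]]]}}

```text
clock: 5.3
tcp_pos: [0.4376, 0.0405, 0.0474]
orientation: [0.698, -0.131, 0.692, 0.13]
wrist_force: [-0.9, -0.3, -0.3]
finger_gap: -0.0003
```

```bash
python3 -c "
from h import *
s,R=tool();print(s['tcp_pos'],R.as_matrix().round(3),s['joint_pos'])
a=cams.read_camera('side');b=cams.read_camera('top')
for n,im in(('side',a),('top',b)):
    for k in(0,.02,.04):
        u=proj(n,s['tcp_pos']+[0,0,k])[0];print(n,u);cv2.circle(im,tuple(int(v) for v in u.round()),0,(0,0,255),-1)
x,y=[int(v) for v in proj('top',s['tcp_pos'])[0]]
cv2.imwrite('pics/p5.png',np.hstack([cv2.resize(a[180:280,160:260],None,fx=4,fy=4,interpolation=2),cv2.resize(b[y-50:y+50,x-50:x+50],None,fx=4,fy=4,interpolation=2)]))"
```

```text
[0.43755062 0.04048579 0.04744599] [[ 0.008 -0.363  0.932]
 [ 0.     0.932  0.363]
 [-1.    -0.002  0.007]] [-0.09175646  0.15078562 -0.54264669  0.86975534  0.00120172 -0.46307625]
side [223.59871703 265.12224008]
side [222.76017766 257.41828724]
side [221.90822562 249.59110753]
top [273.37804828 341.48663925]
top [272.75337896 342.6852059 ]
top [272.10452716 343.93017201]
```

View pics/p5.png

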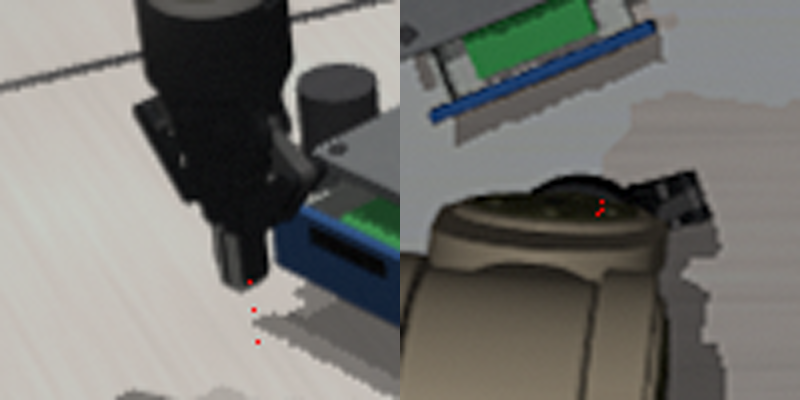

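The fingertip shows at (221,251). Together with the top view, this means the real tip is about 36 mm higher than the reported TCP z, while xy agrees. I'll lower by 38 mm, so the tip is at about 45 mm, and check it.

>>> {"method": "drive_tool", "body": {"moves": [[[0.012, 0, 0, 0, 0, 0, 255], [0.022, 0, 0, 0, 0, 0, 255], [0.032, 0, 0.01, 0, 0, 0, 255], [0.038, 0, 0.025, 0, 0, 0, 255], [0.038, 0, 0.04, 0, 0, 0, 255]]]}}

```text
clock: 6.02
tcp_pos: [0.4765, 0.0556, 0.0092]
orientation: [0.698, -0.131, 0.692, 0.13]
wrist_force: [-0.4, -0.1, -0.3]
finger_gap: 0.0002
```

```bash
cat > pic.py <<'E'
from h import *
import sys
s,R=tool();print(s['tcp_pos'].round(4),s['wrist_force'].round(1),s['clock'],s['finger_gap'])
a=cams.read_camera('side');b=cams.read_camera('top')
off=float(sys.argv[2])
out=[]
for n,im in(('side',a),('top',b)):
    u=proj(n,s['tcp_pos']+[0,0,off])[0];print(n,u)
    cv2.circle(im,tuple(int(v) for v in u.round()),0,(0,0,255),-1)
    x,y=np.clip(u.round().astype(int),50,[590,430]); print('crop0',x-50,y-50)
    out.append(cv2.resize(im[y-50:y+50,x-50:x+50],None,fx=4,fy=4,interpolation=2))
cv2.imwrite(f'pics/{sys.argv[1]}.png',np.hstack(out))
E
python3 pic.py p6 .036
```

```text
[0.4765 0.0556 0.0092] [-0.4 -0.1 -0.3] 6.025 0.00016342569135483886
side [237.95761885 257.78019767]
crop0 188 208
top [266.61784592 323.66861082]
crop0 217 274
```

View pics/p6.png

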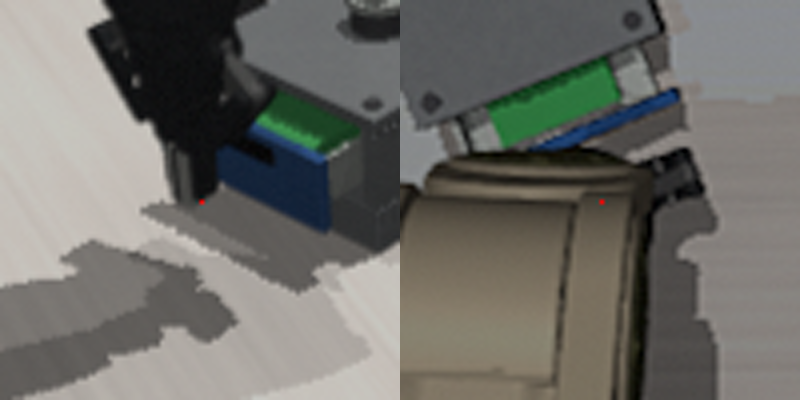

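The fingers now stand before the blue front, just left of its recess at about (195,190) in the left crop. I'll push now.

>>> {"method": "drive_tool", "body": {"moves": [[[0, 0, 0.006, 0, 0, 0, 255], [0, 0, 0.012, 0, 0, 0, 255], [0, 0, 0.018, 0, 0, 0, 255], [0, 0, 0.023, 0, 0, 0, 255], [0, 0, 0.028, 0, 0, 0, 255]]]}}

```text
clock: 6.75
tcp_pos: [0.5042, 0.0657, 0.0103]
orientation: [0.698, -0.131, 0.692, 0.13]
wrist_force: [-1.0, -0.5, 0.5]
finger_gap: -0.0001
```

>>> {"method": "drive_tool", "body": {"moves": [[[0, 0, 0.004, 0, 0, 0, 255], [0, 0, 0.008, 0, 0, 0, 255], [0, 0, 0.011, 0, 0, 0, 255], [0, 0, 0.014, 0, 0, 0, 255], [0, 0, 0.016, 0, 0, 0, 255]]]}}

```text
clock: 7.38
tcp_pos: [0.5177, 0.0711, 0.0103]
orientation: [0.697, -0.131, 0.693, 0.13]
wrist_force: [-5.4, -3.3, 3.9]
finger_gap: 0.0001
```

```bash
python3 pic.py p7 .036
```

```text
[0.5177 0.0711 0.0103] [-5.4 -3.3  3.9] 7.375 6.200854521202807e-05
side [252.46556784 249.11787488]
crop0 202 199
top [259.55066396 305.11069084]
crop0 210 255
```

View pics/p7.png

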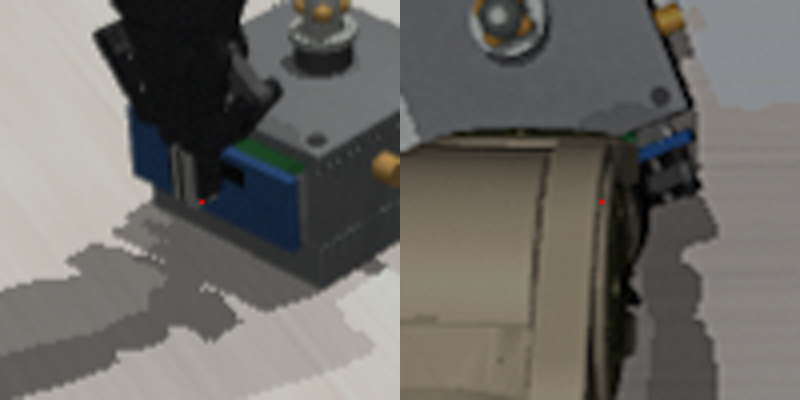

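The drawer is moving and the force has reached about 6 N, so it is at the catch. I'll keep pushing.

>>> {"method": "drive_tool", "body": {"moves": [[[0, 0, 0.004, 0, 0, 0, 255], [0, 0, 0.007, 0, 0, 0, 255], [0, 0, 0.01, 0, 0, 0, 255], [0, 0, 0.013, 0, 0, 0, 255], [0, 0, 0.015, 0, 0, 0, 255]]]}}

```text
clock: 8.1
tcp_pos: [0.5267, 0.075, 0.0097]
orientation: [0.694, -0.132, 0.696, 0.129]
wrist_force: [-18.4, -9.4, 15.2]
finger_gap: -0.0003
```

```bash
python3 pic.py p8 .036
```

```text
[0.5267 0.075  0.0097] [-18.4  -9.4  15.2] 8.1 -0.0003087672871986989
side [255.49075332 247.45438522]
crop0 205 197
top [257.84118307 301.06466133]
crop0 208 251
```

View pics/p8.png

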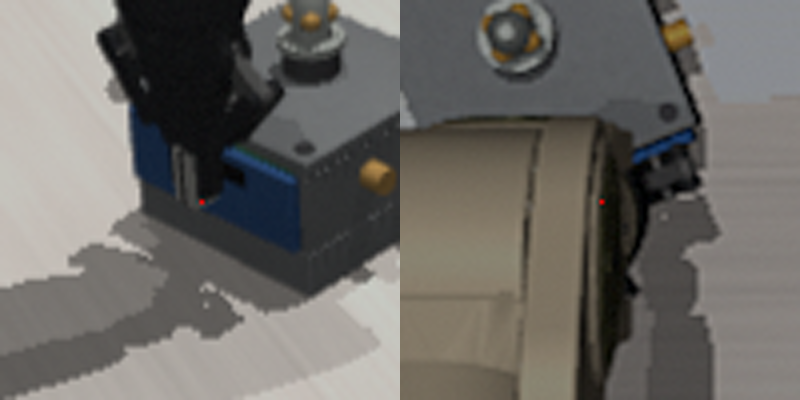

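Run:
```python
from fit import *
p=r.x.copy()
for d in(0,.003,.006,.009,.012,.015,.028):
    p[3]=d
    print(d,proj("side",[W(p,("d",.065,.08)),W(p,("d",-.065,.08)),W(p,("d",-.065,.032))]).round(1).tolist())
```

```text
[0.6073291  0.10886181 0.36902886 0.02820455]
top (0.07, 0.07, 0.09) [-0.5  0. ]
top (0.07, -0.07, 0.09) [ 0.1 -0.1]
top (-0.07, -0.07, 0.09) [-0.4  1.1]
top (-0.07, 0.07, 0.09) [-0.5  1.5]
side (-0.07, 0.07, 0.09) [-0.1 -0.9]
side (-0.07, -0.07, 0.09) [ 0.3 -0.3]
side (0.07, -0.07, 0.09) [ 1.4 -0.8]
side (-0.07, -0.07, 0.0) [1.9 1.5]
top (0.01, 0, 0.112) [-0.1  0.7]
side (0.01, 0, 0.112) [ 1.1 -0.9]
top (0.01, 0, 0.142) [-0.6  1.6]
side (0.01, 0, 0.143) [1.  0.4]
side ('d', 0.065, 0.08) [ 0.4 -0. ]
side ('d', -0.065, 0.08) [-1.1 -0.3]
side ('d', -0.065, 0.032) [0.  0.6]
side ('d', 0.065, 0.032) [ 0.8 -0.1]
('top',) [0.60904793 0.10814415 0.37385482 0.02820455] [0.6183572  0.11179621 0.112     ]
('side',) [0.6050291  0.10937228 0.37762127 0.02604989] [0.61432454 0.11305938 0.112     ]
stud [0.61665588 0.1124689  0.112     ] front [0.50827444 0.07055278 0.056     ]
0 [[237.0, 223.0], [277.6, 242.5], [278.6, 260.7]]
0.003 [[236.0, 223.5], [276.6, 243.0], [277.6, 261.3]]
0.006 [[235.1, 224.0], [275.7, 243.6], [276.7, 261.9]]
0.009 [[234.1, 224.5], [274.7, 244.2], [275.7, 262.4]]
0.012 [[233.1, 225.0], [273.8, 244.7], [274.8, 263.0]]
0.015 [[232.2, 225.6], [272.8, 245.3], [273.8, 263.6]]
0.028 [[227.9, 227.8], [268.5, 247.8], [269.7, 266.2]]
```

The front's top corners are at (237.7,222.5) and (280,241.5), which match drawer = 0. The force is the arm pressing against the stop, so I'll back off and check.

>>> {"method": "drive_tool", "body": {"moves": [[[0, 0, -0.008, 0, 0, 0, 255], [0, 0, -0.02, 0, 0, 0, 255], [0, 0, -0.035, 0, 0, 0, 255], [-0.02, 0, -0.05, 0, 0, 0, 255], [-0.06, 0, -0.06, 0, 0, 0, 255]]]}}

```text
clock: 8.82
tcp_pos: [0.4681, 0.0533, 0.0691]
orientation: [0.693, -0.131, 0.697, 0.129]
wrist_force: [1.1, 0.3, 0.5]
finger_gap: 0.0001
```

>>> {"method": "drive_tool", "body": {"moves": [[[-0.02, -0.04, 0, 0.18, 0, 0, 0], [-0.04, -0.09, 0, 0.36, 0, 0, 0], [-0.06, -0.15, 0.01, 0.54, 0, 0, 0], [-0.06, -0.2, 0.02, 0.72, 0, 0, 0], [-0.06, -0.25, 0.03, 0.9, 0, 0, 0]]]}}

```text
clock: 9.45
tcp_pos: [0.5878, -0.1705, 0.13]
orientation: [0.681, 0.185, 0.683, -0.189]
wrist_force: [0.6, 0.4, -1.2]
finger_gap: 0.0851
```

```bash
python3 -c "
from h import *
want((.513,-.370,.1),0)
a=cams.read_camera('side');b=cams.read_camera('top')
np.savez('n.npz',side=a,top=b)
cv2.imwrite('pics/p9.png',np.hstack([cv2.resize(a[180:460,220:420],None,fx=2,fy=2),cv2.resize(b[210:350,190:290],None,fx=4,fy=4,interpolation=2)]))"
```

```text
tcp [ 0.5878 -0.1705  0.13  ] t 9.45 gap 0.0851 F [ 0.6  0.4 -1.2] q [-0.41  0.41  0.03  1.19 -0.01  0.13]
shift [ 0.0311 -0.2096  0.0375] rot [1.035 0.002 0.006]
```

View pics/p9.png

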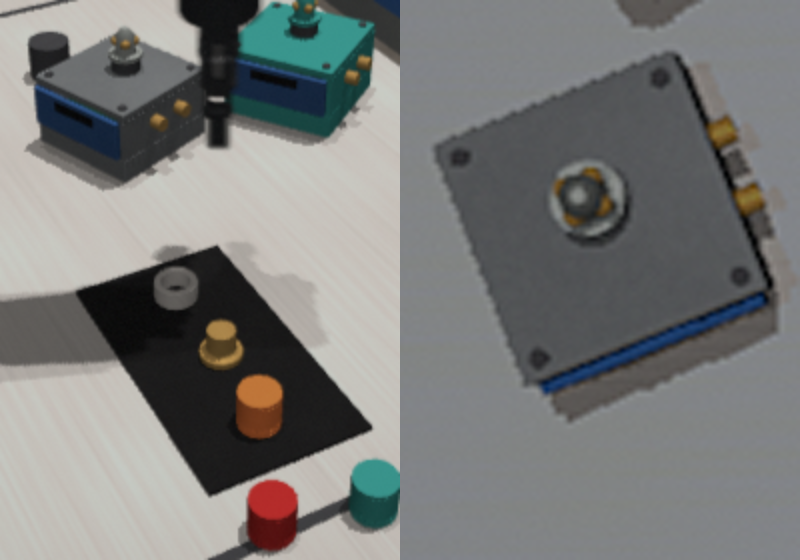

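The drawer front is flush in both views. Next is moving over the cap.

>>> {"method": "drive_tool", "body": {"moves": [[[0, -0.04, 0.008, 0.18, 0, 0, 0], [0, -0.09, 0.016, 0.36, 0, 0, 0], [0, -0.13, 0.024, 0.54, 0, 0, 0], [0, -0.17, 0.032, 0.72, 0, 0, 0], [0.02, -0.21, 0.038, 0.9, 0, 0, 0]]]}}

```text
clock: 10.18
tcp_pos: [0.5148, -0.3748, 0.1117]
orientation: [0.533, 0.464, 0.53, -0.469]
wrist_force: [0.9, 0.7, -1.0]
finger_gap: 0.0855
```

```bash
python3 -c "
from h import *
want((.513,-.370,.05),0)"; python3 pic.py p10 .04
```

```text
tcp [ 0.5148 -0.3748  0.1117] t 10.18 gap 0.0855 F [ 0.9  0.7 -1. ] q [-0.75  0.46  0.06  1.17 -0.01  0.69]
shift [ 0.0617 -0.0011 -0.0055] rot [0.13  0.008 0.   ]
[ 0.5148 -0.3748  0.1117] [ 0.9  0.7 -1. ] 10.175 0.0854906198257907
side [353.49323007 326.2962676 ]
crop0 303 276
top [474.76761779 307.09614978]
crop0 425 257
```

View pics/p10.png

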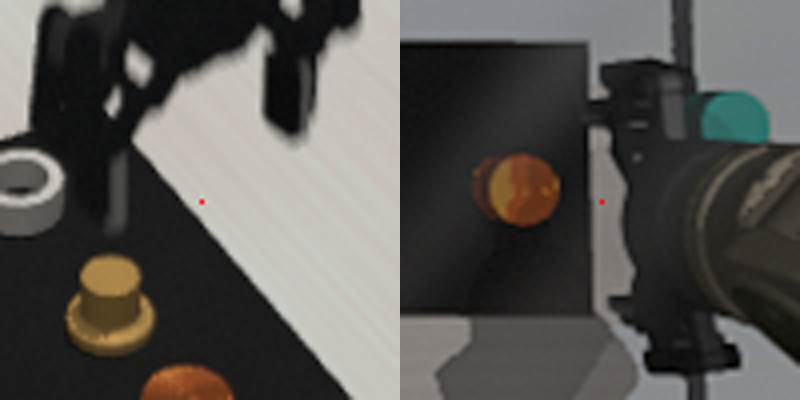

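The two open fingertips show at about (329,334) and (377,310) in the side view. Their midpoint agrees with the TCP xy plus the same ~40 mm z offset, plus 13 mm from the fingers being open. I'll align and descend partway.

>>> {"method": "drive_tool", "body": {"moves": [[[0.02, -0.001, -0.003, 0.06, 0, 0, 0], [0.045, -0.001, -0.005, 0.13, 0.008, 0, 0], [0.065, -0.001, -0.006, 0.13, 0.008, 0, 0], [0.08, -0.001, -0.006, 0.13, 0.008, 0, 0], [0.085, -0.001, -0.006, 0.13, 0.008, 0, 0]]]}}

```text
clock: 10.9
tcp_pos: [0.509, -0.3689, 0.0221]
orientation: [0.497, 0.499, 0.503, -0.5]
wrist_force: [1.7, 0.4, -0.1]
finger_gap: 0.0855
```

```bash
python3 -c "
from h import *
want((.513,-.370,.02),0)"; python3 pic.py p11 .04
```

```text
tcp [ 0.509  -0.3689  0.0221] t 10.9 gap 0.0855 F [ 1.7  0.4 -0.1] q [-0.75  0.52 -0.07  0.99 -0.    0.82]
shift [0.0021 0.004  0.0011] rot [ 0.001 -0.005  0.007]
[ 0.509  -0.3689  0.0221] [ 1.7  0.4 -0.1] 10.9 0.08546301305947654
side [347.70361031 366.18045358]
crop0 298 316
top [458.14315029 307.35899649]
crop0 408 257
```

View pics/p11.png

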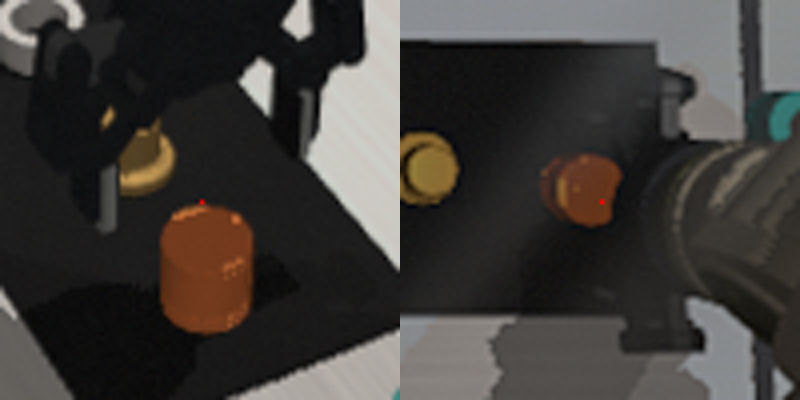

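>>> {"method": "drive_tool", "body": {"moves": [[[0.01, 0.004, 0.001, 0, 0, 0, 0], [0.022, 0.004, 0.001, 0, 0, 0, 0], [0.034, 0.004, 0.001, 0, 0, 0, 0], [0.042, 0.004, 0.001, 0, 0, 0, 0], [0.046, 0.004, 0.001, 0, 0, 0, 0]]]}}

```text
clock: 11.62
tcp_pos: [0.5126, -0.3701, -0.0243]
orientation: [0.497, 0.499, 0.503, -0.501]
wrist_force: [0.0, 1.2, -0.5]
finger_gap: 0.0853
```

```bash
python3 pic.py p12 .04
```

```text
[ 0.5126 -0.3701 -0.0243] [ 0.   1.2 -0.5] 11.625 0.08531595186303595
side [349.39995991 385.6100966 ]
crop0 299 336
top [452.28868154 304.58508121]
crop0 402 255
```

View pics/p12.png

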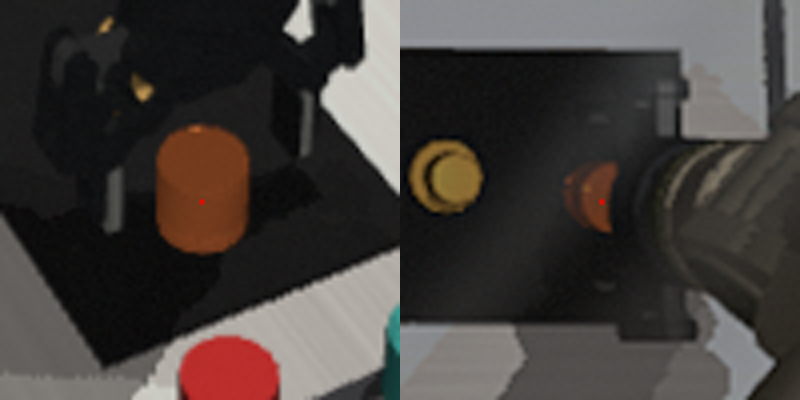

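The fingertips straddle the cap at (113,233) and (305,155) in the crop, with the tip about 19 mm above the bench. I'll close on it.

>>> {"method": "drive_tool", "body": {"moves": [[[0, 0, 0, 0, 0, 0, 255], [0, 0, 0, 0, 0, 0, 255], [0, 0, 0, 0, 0, 0, 255], [0, 0, 0, 0, 0, 0, 255], [0, 0, 0, 0, 0, 0, 255]]], "squeeze": 70}}

```text
clock: 12.35
tcp_pos: [0.5133, -0.3707, -0.0231]
orientation: [0.498, 0.499, 0.502, -0.501]
wrist_force: [0.1, 0.3, 5.8]
finger_gap: 0.0379
```

```bash
python3 pic.py p13 .04
```

```text
[ 0.5133 -0.3707 -0.0231] [0.1 0.3 5.8] 12.35 0.037902538065210614
side [349.90620909 385.20967819]
crop0 300 335
top [452.69288674 304.3289135 ]
crop0 403 254
```

View pics/p13.png

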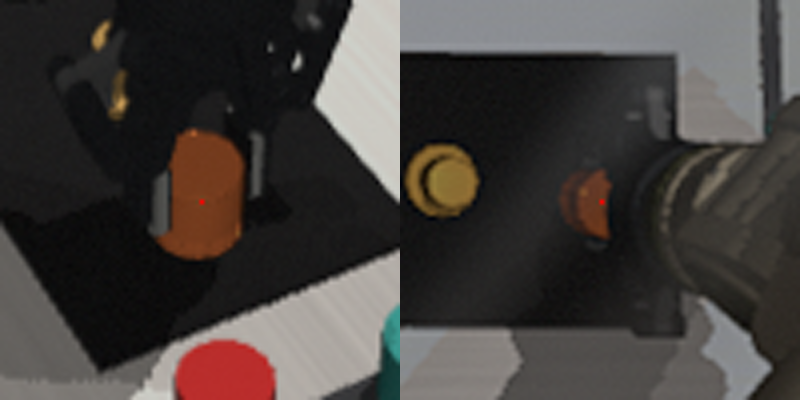

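The cap is gripped with a gap of 38 mm. I'll lift it.

>>> {"method": "drive_tool", "body": {"moves": [[[-0.02, 0, 0, 0, 0, 0, 255], [-0.055, 0, 0, 0, 0, 0, 255], [-0.095, 0, 0, 0, 0, 0, 255], [-0.135, 0, 0, 0, 0, 0, 255], [-0.17, 0, 0, 0, 0, 0, 255]]]}}

```text
clock: 13.08
tcp_pos: [0.5141, -0.3711, 0.148]
orientation: [0.498, 0.499, 0.502, -0.501]
wrist_force: [0.2, -0.8, 0.3]
finger_gap: 0.038
```

```bash
python3 pic.py p14 .04; python3 -c "
from h import *
want((.6166,.1125,.15),0)"
```

```text
[ 0.5141 -0.3711  0.148 ] [ 0.2 -0.8  0.3] 13.075 0.03801645734979457
side [352.40162973 307.43610092]
crop0 302 257
top [479.33266444 308.56002989]
crop0 429 259
tcp [ 0.5161 -0.3729  0.1514] t 13.18 gap 0.0382 F [-0.1  0.   0.1] q [-0.75  0.45  0.14  1.27 -0.    0.82]
shift [ 0.0006  0.1005 -0.4854] rot [-0.     0.001  0.001]
```

View pics/p14.png

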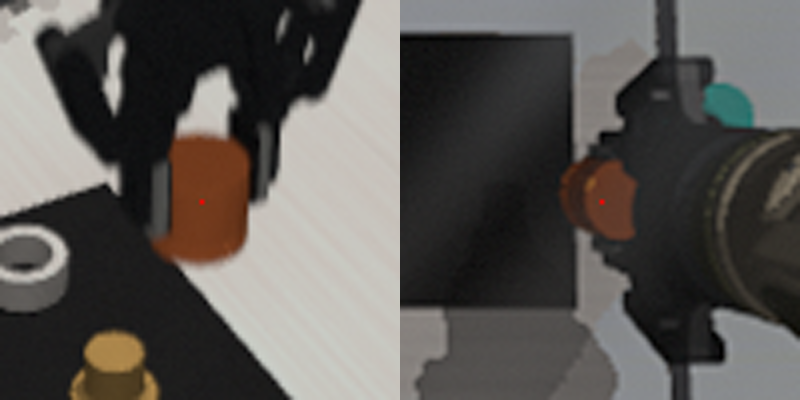

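>>> {"method": "drive_tool", "body": {"moves": [[[-0.004, 0.008, -0.04, 0, 0, 0, 255], [-0.006, 0.018, -0.09, 0, 0, 0, 255], [-0.006, 0.028, -0.14, 0, 0, 0, 255], [-0.006, 0.039, -0.19, 0, 0, 0, 255], [-0.006, 0.05, -0.24, 0, 0, 0, 255]]]}}

```text
clock: 13.8
tcp_pos: [0.5656, -0.1311, 0.1557]
orientation: [-0.5, -0.499, -0.5, 0.501]
wrist_force: [0.2, -0.7, 0.0]
finger_gap: 0.0379
```

```bash
python3 -c "
from h import *
want((.6166,.1125,.155),0)"
```

```text
tcp [ 0.5656 -0.1311  0.1557] t 13.8 gap 0.0379 F [ 0.2 -0.7  0. ] q [-0.37  0.34 -0.01  1.22 -0.    1.21]
shift [ 0.0004  0.0509 -0.2436] rot [-0.     0.001  0.002]
```

>>> {"method": "drive_tool", "body": {"moves": [[[0, 0.01, -0.05, 0, 0, 0, 255], [0, 0.021, -0.1, 0, 0, 0, 255], [0, 0.031, -0.15, 0, 0, 0, 255], [0, 0.042, -0.2, 0, 0, 0, 255], [0, 0.051, -0.243, 0, 0, 0, 255]]]}}

```text
clock: 14.42
tcp_pos: [0.6162, 0.1139, 0.154]
orientation: [-0.499, -0.499, -0.501, 0.501]
wrist_force: [0.6, -0.4, -1.0]
finger_gap: 0.0377
```

```bash
python3 pic.py p15 .02; python3 -c "
from h import *
want((.6166,.1125,.155),0)
a=cams.read_camera('side');b=cams.read_camera('top');np.savez('n.npz',side=a,top=b)"
```

```text
[0.6162 0.1139 0.154 ] [ 0.6 -0.4 -1. ] 14.425 0.03772200645937047
side [281.81648294 181.13225883]
crop0 232 131
top [231.70021284 258.77842471]
crop0 182 209
tcp [0.6163 0.1162 0.1537] t 14.53 gap 0.038 F [-0.8 -0.8 -1. ] q [0.06 0.43 0.12 1.27 0.   1.62]
shift [-0.0013  0.0003  0.0037] rot [ 0.005 -0.     0.004]
```

View pics/p15.png

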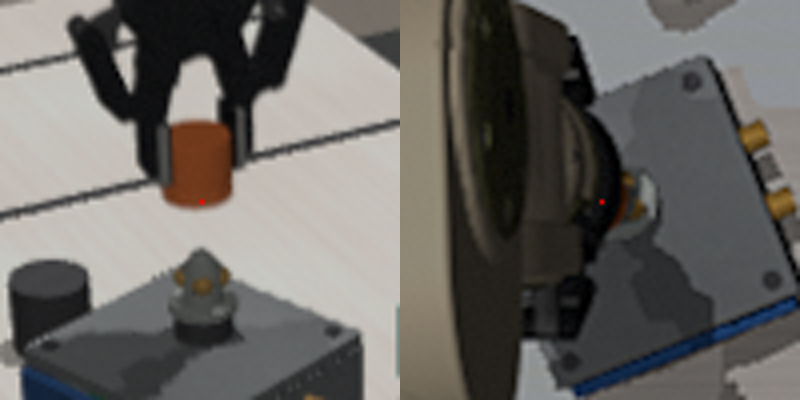

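```bash
python3 - <<'E'
from h import *
d=np.load("n.npz");im=d["side"]
hsv=cv2.cvtColor(im,cv2.COLOR_BGR2HSV);m=cv2.inRange(hsv,(4,120,40),(22,255,255));m[:150]=0;m[:, :265]=0;m[190:]=0;m[:,300:]=0
ys,xs=np.nonzero(m);print(xs.min(),xs.max(),ys.min(),ys.max())
for y in range(ys.min(),ys.max()+1,3):
    r=xs[ys==y];print(y,r.min(),r.max(),(r.min()+r.max())/2)
s,_=tool()
for z in(.112,.143,.181,.218): print(z,proj("side",[.6143,.1131,z]),"cap at tcp",proj("side",[s["tcp_pos"][0],s["tcp_pos"][1],z]))
print(s["tcp_pos"])
E
python3 -c "
import cv2,numpy as np
a=np.load('n.npz')['side'][150:250,232:332];cv2.imwrite('pics/p16.png',cv2.resize(a,None,fx=6,fy=6,interpolation=2))"
```

```text
272 288 160 181
160 279 281 280.0
163 274 288 281.0
166 274 288 281.0
169 274 288 281.0
172 274 288 281.0
175 274 288 281.0
178 273 288 280.5
181 277 283 280.0
0.112 [[282.30890073 205.55158   ]] cap at tcp [[283.01576139 205.4692203 ]]
0.143 [[281.76554314 193.63165854]] cap at tcp [[282.48069499 193.55091353]]
0.181 [[281.0820979  178.63856032]] cap at tcp [[281.80768229 178.55992966]]
0.218 [[280.39748003 163.6197375 ]] cap at tcp [[281.13351904 163.54331792]]
[0.61589592 0.11266839 0.15394193]
```

View pics/p16.png

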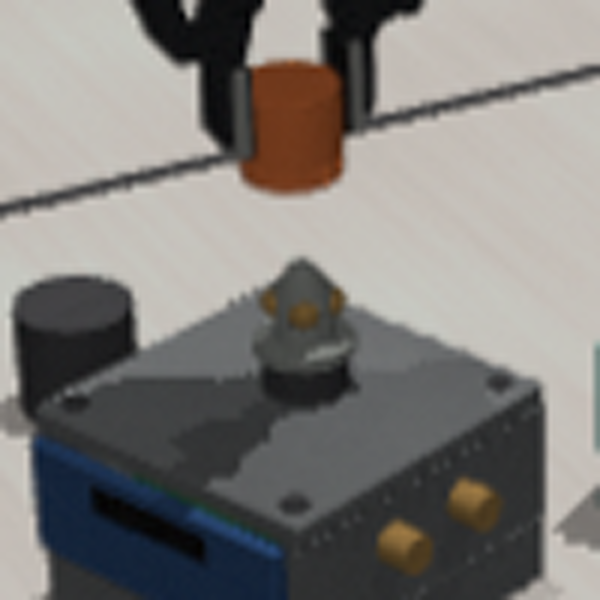

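Run:
```python
from h import *
for p in([.6143,.1131],[.6143,.1081],[.6193,.1131]):
    for z in(.179,.181,.183):
        u=proj("side",cyl(p[0],p[1],z,z+.037,.02));print(p,z,u.min(0).round(2),u.max(0).round(2))
u=proj("side",cyl(.6143,.1131,.112,.112,.02));print("ring",u.min(0),u.max(0))
```

```text
[0.6143, 0.1131] 0.179 [271.4  160.63] [290.   183.48]
[0.6143, 0.1131] 0.181 [271.36 159.81] [289.97 182.67]
[0.6143, 0.1131] 0.183 [271.31 158.99] [289.95 181.87]
[0.6143, 0.1081] 0.179 [272.33 161.45] [290.97 184.38]
[0.6143, 0.1081] 0.181 [272.29 160.63] [290.94 183.57]
[0.6143, 0.1081] 0.183 [272.25 159.82] [290.91 182.76]
[0.6193, 0.1131] 0.179 [273.46 160.17] [292.   182.99]
[0.6193, 0.1131] 0.181 [273.42 159.35] [291.98 182.18]
[0.6193, 0.1131] 0.183 [273.38 158.54] [291.95 181.37]
ring [273.62482329 201.39851161] [290.97434702 209.8040414 ]
```

The cap hangs straight above the stud. The cap axis is at column 280.6, against an expected 281.1, so it is within about 1 mm. I'll descend to just over the tip.

>>> {"method": "drive_tool", "body": {"moves": [[[0.006, 0.001, 0, 0, 0, 0, 255], [0.013, 0.001, 0, 0, 0, 0, 255], [0.02, 0.001, 0, 0, 0, 0, 255], [0.026, 0.001, 0, 0, 0, 0, 255], [0.03, 0.001, 0, 0, 0, 0, 255]]]}}

```text
clock: 15.25
tcp_pos: [0.6166, 0.1124, 0.1234]
orientation: [-0.499, -0.498, -0.501, 0.501]
wrist_force: [-0.9, 0.2, -0.1]
finger_gap: 0.0379
```

```bash
cat > look.py <<'E'
from h import *
import sys,time
s=[]
for i in range(3):
    im=cams.read_camera("side");s.append(readout.get_state())
print(np.array([q["tcp_pos"] for q in s]).round(4).tolist(),np.mean([q["wrist_force"] for q in s],0).round(1),s[-1]["clock"],s[-1]["finger_gap"])
cv2.imwrite(f"pics/{sys.argv[1]}.png",cv2.resize(im[150:250,232:332],None,fx=6,fy=6,interpolation=2))
E
python3 look.py p17
```

```text
[[0.6164, 0.1124, 0.123], [0.6164, 0.1125, 0.1234], [0.6166, 0.1126, 0.1238]] [ 0.6  0.3 -0.5] 15.4 0.037955475983250005
```

View pics/p17.png

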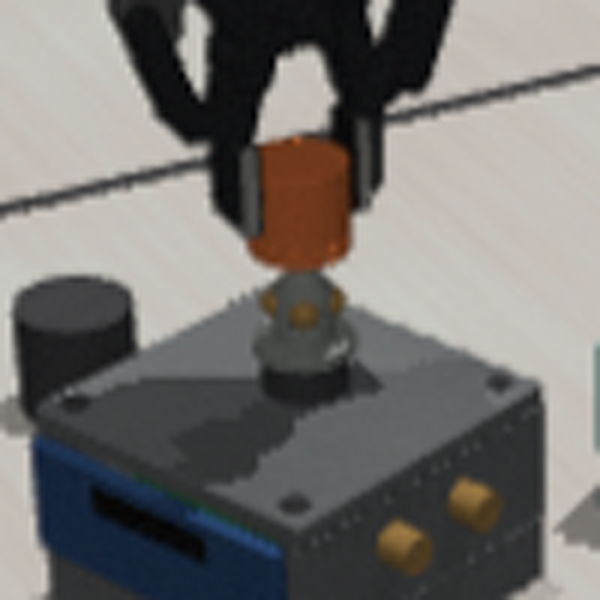

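The cap axis at column 299.5 in the crop lines up with the ring at 304.5, once the expected 4 px slant is allowed for. I'll lower onto the stud.

>>> {"method": "drive_tool", "body": {"moves": [[[0.006, 0, 0, 0, 0, 0, 255], [0.012, 0, 0, 0, 0, 0, 255], [0.018, 0, 0, 0, 0, 0, 255], [0.022, 0, 0, 0, 0, 0, 255], [0.025, 0, 0, 0, 0, 0, 255]]], "squeeze": 90}}

```text
clock: 16.02
tcp_pos: [0.6174, 0.1131, 0.0998]
orientation: [0.5, 0.499, 0.501, -0.5]
wrist_force: [-2.0, 1.2, 11.4]
finger_gap: 0.0371
```

```bash
python3 look.py p18
```

```text
[[0.6175, 0.1132, 0.0998], [0.6175, 0.1132, 0.0998], [0.6175, 0.1132, 0.0998]] [0.5 2.2 3.9] 16.175 0.037762143139718984
```

View pics/p18.png

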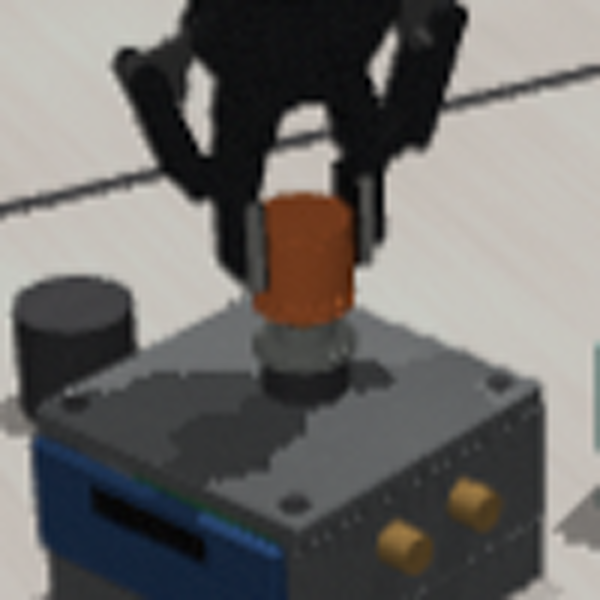

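It is on the balls and straight. I'll press through.

>>> {"method": "drive_tool", "body": {"moves": [[[0.003, 0, 0, 0, 0, 0, 255], [0.006, 0, 0, 0, 0, 0, 255], [0.009, 0, 0, 0, 0, 0, 255], [0.011, 0, 0, 0, 0, 0, 255], [0.013, 0, 0, 0, 0, 0, 255]]]}}

```text
clock: 16.8
tcp_pos: [0.617, 0.113, 0.0861]
orientation: [0.5, 0.498, 0.501, -0.501]
wrist_force: [0.4, 0.7, -0.6]
finger_gap: 0.0377
```

```bash
python3 look.py p19
```

```text
[[0.6169, 0.113, 0.0859], [0.6169, 0.113, 0.0861], [0.617, 0.113, 0.0864]] [-0.2  0.6 -0.3] 16.95 0.03748694237045328
```

View pics/p19.png

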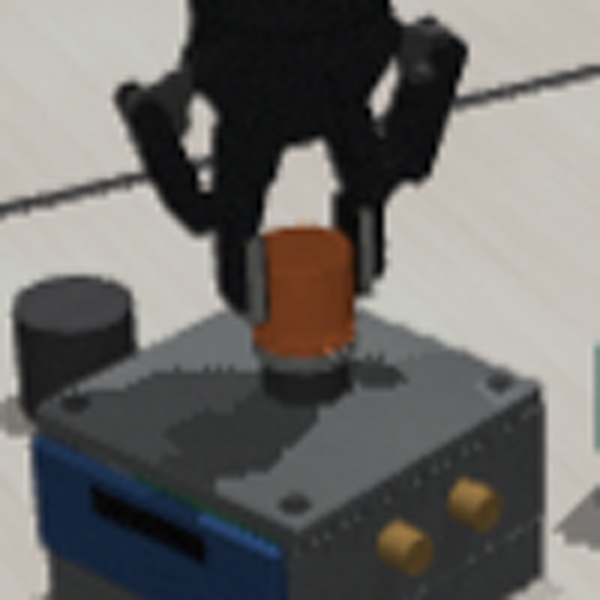

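Clicked through: the force has dropped and the rim is about 1 to 3 mm from home. I'll press on until there is firm force.

>>> {"method": "drive_tool", "body": {"moves": [[[0.001, 0, 0, 0, 0, 0, 255], [0.002, 0, 0, 0, 0, 0, 255], [0.003, 0, 0, 0, 0, 0, 255], [0.004, 0, 0, 0, 0, 0, 255], [0.005, 0, 0, 0, 0, 0, 255]]]}}

```text
clock: 17.58
tcp_pos: [0.6172, 0.1129, 0.0849]
orientation: [0.5, 0.499, 0.501, -0.5]
wrist_force: [-8.5, -1.7, 22.1]
finger_gap: 0.0378
```

```bash
python3 look.py p20
```

```text
[[0.6172, 0.1129, 0.085], [0.6172, 0.1129, 0.085], [0.6172, 0.1129, 0.085]] [-6.6 -0.4 18.3] 17.725 0.03728906286343849
```

View pics/p20.png

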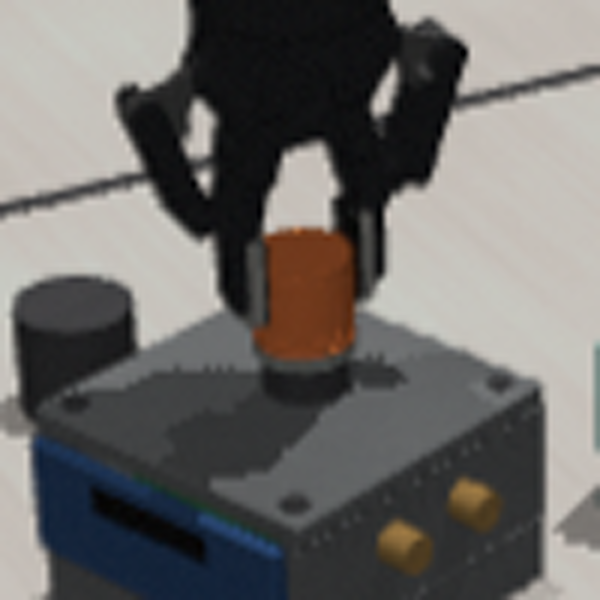

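The reported z of 0.085 is the predicted flush height, and the arm is pressing with 18 to 22 N. I'll hold, re-check, and hand in if it stays steady.

Run:
```python
from h import *
F=[]
for i in range(10):
    im=cams.read_camera("side" if i<9 else "top"); s=readout.get_state();F.append(s["wrist_force"].round(1).tolist())
print(F,s["tcp_pos"],s["clock"])
cv2.imwrite("pics/p21.png",im)
```

```text
[[-6.4, -1.7, 19.0], [-6.0, -0.8, 18.1], [-5.7, -1.4, 18.8], [-6.8, -0.0, 18.3], [-6.3, -1.8, 17.7], [-5.8, -0.7, 18.0], [-6.7, -0.8, 19.1], [-6.6, -1.4, 18.6], [-6.1, -0.7, 17.2], [-6.0, -1.5, 17.5]] [0.6171995  0.11293953 0.08498275] 18.225
```

View pics/p21.png

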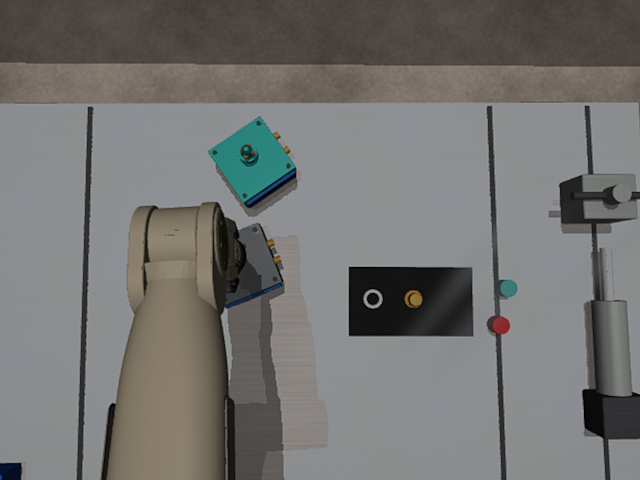

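```bash
python3 -c "
from workcell import env;print(env.hand_in())"
```

```text
the job is handed in; nothing more can be done
None
```

The drawer is pushed home, and the orange cap is snapped onto the stud, still gripped and pressed down. I handed the job in at about 18.2 s of the 62 s; `hand_in()` gave no verdict.

**Last checks before handing in**
- **Press force:** steady at 17–19 N down over 0.5 s, with about 6 N sideways.
- **Cap:** the force dropped when it clicked through. It then stopped at the height I had predicted for flush, and it looks straight and seated on the ring in the side view.
- **Drawer:** its front edges in the side view match fully closed, and it had been pushed against its stop.
- **Other parts:** the spacer and bushing stand where they were. The weight looked untouched in the last side view.

**What disagreed**
- **Finger height:** the real fingertips are about 36–40 mm higher than the reported TCP. My first drawer push therefore passed over the front without touching anything. I measured the offset from the pictures and corrected for it in every later move.
- **Camera mismatch:** the two cameras differed by about 4 mm in the stud's position. I aligned the cap by comparing it with the stud in the side view instead.

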